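# Pop the fuse box hatch

### The arm

A 6-joint arm with a two-finger parallel gripper is mounted at the origin on a cart in front of the work surface, level with it; the furniture and walls round the work are solid. World frame = base frame: x ahead of the robot, y to its left, z up, the work surface at z = 0. Lengths are in mm, angles in rad, forces in N, time in s.
With the tool pointing down it reaches from about 250 to 775 mm from the base axis. Payload 4 kg.
Tool frame: the origin (TCP) lies at the very end of the fingers, on their centre line; the grasp point (between the pads) lies 19 mm behind it (manip.tcp_to_grasp is the y of the grasp point in the tool frame, in mm); y points along the fingers, z is the direction in which the jaws open and shut, and the axes are right-handed (so a half turn about y gives the same grasp; the last joint's range is limited). The gripper opens to 94 mm and grips with 3 to 60 N. Pads are 16 mm wide; open, the fingers measure 119 mm over their backs; the gripper's body (75 mm by 177 mm) begins 78 mm behind the grasp point.
Start: joints at [-1.237, 0.087, 1.371, -0, 1.684, -0.103], TCP at [232.673, -498.381, 205.506] pointing down, gripper open.
Joint ranges: [-3.1, 3.1], [-0.76, 2.03], [0.27, 2.55], [-1.08, 4.22], [0.17, 2.65], [-2.57, 2.57]. Speed limits (rad/s): [2.79, 2.79, 3.14, 3.14, 3.14, 3.14].

### API

Orientations are given as a unit quaternion [x, y, z, w].
In Python, from rig import manip gives the robot as it stands.
- The arm moves only by the tool carry_out, never from a script. Its argument "deltas" is a list of rows, each a list of 6 numbers: the shift along the world's x, y, z in cm, then the turn, a rotation vector about the world's x, y, z in rad. In form: [[tx, ty, tz, ax, ay, az], ...]. A call has 1 to 20 rows; each row shifts and turns the pose as measured when the row begins; what a row does not reach is not made up. A row lasts 1/8 s, in which the tool goes at most 62.5 mm and 10.7 degrees, less where a joint would pass 70% of its speed; a pose out of reach is approached as far as the arm can. A call is refused whole if a number of a shift passes 6.25 or a number of a turn 0.188, either way. A call with a gripper value outside its range is refused whole. "claw" is the closure in counts, from 0 (fully open) to 255 (shut), set as the call begins (left out, the last holds). The fingers move at their own pace and stop on an object; the grip force is fixed at half the most. Time passes only in rows, so rows that do not move let the fingers close. It gives the time, the measured TCP pose, the force and the opening at its end, in the units of the state.
- manip.sense(): the state, without advancing time (a new reading comes with each control period).
- manip.camera(name): name is "side" or "top" or "wrist"; returns a dict with "image" (384x512x3 uint8, red, green, blue), "range_z" (384x512 float32, mm along the optical axis (not along the pixel's ray), 0 where there is no reading), "mtx" (3x3 intrinsics, pixels), "rvec" (rotation vector, rad) and "tvec" (3), from world to camera coordinates, as OpenCV has them. Camera axes: x right, y down, z forward; pixel columns grow to the right and rows downward; lengths in mm; the calibration is good to about 2 mm. A picture is of the moment at which its call begins.
- manip.job_done(): hands the job in, once; it reports no verdict.
The state is a dict: "clock": time; "q": joint angles; "qd": joint speeds; "tau": joint torques, N m; "eef_pos": TCP position; "ee_rot": TCP orientation; "wrist_force": force on the tool from outside, world axes, zero at the start; "wrist_torque": the same for the moment, N m; "gripper_width": opening from 0.0 (shut) to 1.0 (fully open).
Only numpy, scipy, OpenCV 4.12 (cv2) and the standard library are available. Lean on these libraries where they do the work, as an engineer would, in place of code of your own. Each camera call takes 0.05 s, during which the arm holds its last target. There are 200 camera calls.

### The job

Open the fuse box that has the orange press spot: with a fingertip push the spot down once, gently, until its push-push latch lets go, then draw the hand back so that the lid springs up by itself. Stay clear of it for two seconds to confirm that it stays open. Leave the box with the blue spot shut, and do not move or pick up the things lying around.

Things in the scene. Friction and masses are not known exactly. Their poses are not given: they have to be found in the camera images.
- fuse_box: fixed fuse box, black, 104 x 84 mm (102 mm over two low screw ears at its sides), 42 mm high to the top of its shut grey lid; its origin is the centre of its underside, on the bench; x runs to the hinge side, -x is the front, where the lid rises. The lid carries a round orange press spot. This is the box to open
- fuse_spot (a point): centre of the top face of the orange press spot (a disc of 26 mm diameter, fixed on the lid and 3 mm proud of it, 78 mm in front of the hinge, 24 mm behind the lid's front edge, 45 mm above the bench when shut); z points out of the lid. It moves with the lid. Apart from the spot nothing on the box stands higher than the shut lid, which reaches 42 mm to either side of the spot
- fuse_lid (a joint): angle (rad) of the orange-spot lid about its rear hinge: 0 shut and latched, negative pressed in (the latch lets go at about -0.06, which is 4.5 mm down at the spot; hard stop at -0.085, 6.6 mm down), 0.65 popped open against its stop, the spot then about 90 mm above the bench. A press takes 4 to 6 N at the spot. On release after a full press a damped spring lifts the lid in about 1 s; pushing an open lid all the way down again latches it shut
- fuse_latch (a joint): sideways position (m) of the latch cam hidden in the orange-spot box: about 0 latched, +0.004 while a full press is held, about -0.0025 after the lid has popped, below -0.0055 only when an open lid is pushed down to be shut again
- relay_box: fixed fuse box, black, 104 x 84 mm (102 mm over two low screw ears at its sides), 42 mm high to the top of its shut grey lid; its origin is the centre of its underside, on the bench; x runs to the hinge side, -x is the front, where the lid rises. The lid carries a round blue press spot. Same size and build; it stays shut
- relay_spot (a point): centre of the top face of the blue press spot, as on the other box
- relay_lid (a joint): angle (rad) of the blue-spot lid, 0 shut
- screwdriver: loose red-handled screwdriver, 34 x 182 x 28 mm, lying on the bench in front of the boxes
- vee_block: loose grey steel vee block, 57 x 56 x 34 mm
- pivot_block: loose small grey steel block with a round boss, 18 x 20 x 28 mm, behind the boxes
- bolt: loose grey flange bolt, 16 x 42 x 15 mm, in front of the boxes

How it is judged (in metres and radians):
On the way, in this order (a step that is already met when the one before it is completed fails the run):
1. the lid is pushed down by the fingers on the orange spot (value of joint fuse_lid below -0.045 rad and contact force between the fingers and orange_spot above 0.5 N), for 0.02 s.
2. the lid has popped up and stands open a while with the robot clear of it (value of joint fuse_lid above 0.5 rad and contact force between each of the arm, the fingers and fuse_box below 0.05 N), for 1.2 s.
At the end, for the whole second after the job is handed in: the orange-spot lid stands open (over 0.5 rad) and at rest, the blue-spot lid is shut (within 0.03 rad), and the loose things lie within 20 mm of where they were (value of joint fuse_lid above 0.5 rad and velocity of joint fuse_lid between -0.05 and 0.05 rad/s and value of joint relay_lid between -0.03 and 0.03 rad and distance of each of screwdriver, vee_block, pivot_block, bolt from where it was at the start of the episode below 0.02 m); the robot touches nothing.
It fails at once if the popped lid is pushed shut again (a second press) (value of joint fuse_latch below -0.0055 m).
It fails at once if the lid is pushed with more than 40 N (contact force between any of the fingers, the arm and fuse_lid above 40 N).
It fails at once if the lid of the blue-spot box is pressed or opened (value of joint relay_lid below -0.03 rad or value of joint relay_lid above 0.03 rad).
It fails at once if a loose thing is moved or lifted by more than 20 mm (distance of any of screwdriver, vee_block, pivot_block, bolt from where it was at the start of the episode above 0.02 m).
It also fails if it takes over 32 s, if anything falls off the work surface, if the arm or the gripper's body presses on something with over 40 N, if the wrist force passes 120 N, or if a joint passes its speed limit or range.

## Working session

There is one attempt and no reset: what is moved stays moved. The work goes in short steps, Python scripts to look and compute and a tool call to move; the robot and the scene stay as the last step left them, time stands still between calls to the robot, and variables do not carry over. Pictures are saved under pics/ and viewed, about 8 in all and at most 12, crops included, and the job is handed in when it is done.

Besides the shell and the picture viewer there is one more tool, called after "Emit:" by a JSON object that holds its "op" and its "data", one argument or row to a line. carry_out: Moves the arm, as the interface text tells. Its arguments: {"type":"object","properties":{"deltas":{"type":"array","items":{"type":"array","items":{"type":"number"}}},"claw":{"type":"number"}},"required":["deltas"]}

```bash
mkdir -p pics; cat > h.py <<'E'
import numpy as np, cv2
from rig import manip
def pts(c):
    R,_=cv2.Rodrigues(np.array(c["rvec"],float)); t=np.array(c["tvec"],float).ravel()
    h,w=c["range_z"].shape; v,u=np.mgrid[:h,:w]; K=np.array(c["mtx"]); z=c["range_z"]
    p=np.stack([(u-K[0,2])/K[0,0]*z,(v-K[1,2])/K[1,1]*z,z],-1)
    return (p-t)@R
def spot(c,lo,hi):
    m=cv2.inRange(cv2.cvtColor(c["image"],cv2.COLOR_RGB2HSV),lo,hi)
    n,l,s,ce=cv2.connectedComponentsWithStats(m)
    P=pts(c); out=[]
    for i in range(1,n):
        if s[i,4]>40:
            k=(l==i)&(c["range_z"]>0); out.append((s[i].tolist(),ce[i].round(1).tolist(),np.median(P[k],0).round(1).tolist() if k.any() else None))
    return out
E
python3 - <<'E'
from h import *
for n in("top","side"):
    c=manip.camera(n); cv2.imwrite(f"pics/{n}0.png",c["image"][...,::-1])
    print(n,"orange",spot(c,(8,150,120),(22,255,255))); print("blue",spot(c,(95,130,80),(125,255,255)))
    P=pts(c); print(P[::48,::64][...,2].round(0))
print(manip.sense())
E
```

```text
top orange [([235, 53, 49, 5, 66], [259.5, 53.7], [774.3, 19.5, 41.9]), ([234, 71, 50, 6, 54], [260.2, 75.7], [721.6, 14.1, 63.2])]
blue [([166, 175, 14, 13, 147], [172.9, 181.1], [522.3, 179.1, 44.5]), ([322, 278, 48, 11, 364], [345.6, 283.0], [304.6, -209.0, -276.0])]
[[-636.  191.  190.  188.   12.  106.   48.  203.]
 [-634.  192.  190.  190.   34.   84.   50.  240.]
 [-643. -799.  130.  132.   -3.   -1.   66.  241.]
 [-798. -794.   -1.   42.    1.   -1.   71.  248.]
 [-798. -802.   -0.   41.    1.    1.   83.  204.]
 [-802. -797.   -2.   -0.    1. -422.  115.  237.]
 [-804. -793. -798. -805. -804. -804. -131.  179.]
 [-799. -800. -806. -812. -541. -800. -799. -804.]]
side orange [([267, 194, 12, 6, 54], [272.1, 196.7], [515.1, -28.0, 46.2])]
blue [([386, 148, 10, 32, 157], [390.7, 162.9], [296.5, -879.0, -239.2]), ([371, 206, 16, 64, 340], [379.4, 239.7], [289.4, -400.1, -262.6]), ([227, 251, 15, 10, 114], [234.3, 255.5], [519.3, 183.1, 46.0]), ([341, 267, 31, 74, 670], [358.5, 297.9], [314.3, -161.6, -327.6])]
[[ 351.  333.   28.   -4.  266.  276.   71.  388.]
 [ 264. -291.  108
[... 301 characters left out ...]
   -6.   -1.    0.   -0. -801. -242.]]
{'clock': 0.1, 'q': array([-1.23706355e+00,  8.78950293e-02,  1.37210815e+00, -9.20413700e-06,
        1.68361924e+00, -1.03103071e-01]), 'qd': array([ 0.00029819, -0.00163035, -0.00246459,  0.00061017, -0.00116182,
        0.00017346]), 'tau': array([ 1.93616463e-03, -3.41249728e+01, -3.03303087e+01,  7.19591556e-02,
        3.03940137e-02, -9.09046389e-05]), 'eef_pos': array([ 232.51588473, -497.87600689,  204.41107093]), 'ee_rot': array([-0.15330507,  0.69101919, -0.6895942 ,  0.1531335 ]), 'wrist_force': array([-0.33926684, -1.64256264, -0.43094571]), 'wrist_torque': array([-0.01484235,  0.0120181 ,  0.0349364 ]), 'gripper_width': 1.001886006981398}
```

View pics/top0.png

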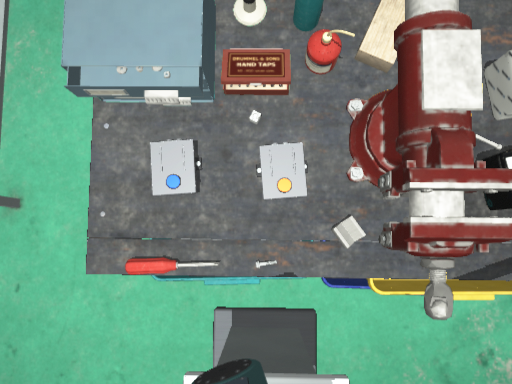

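View pics/side0.png

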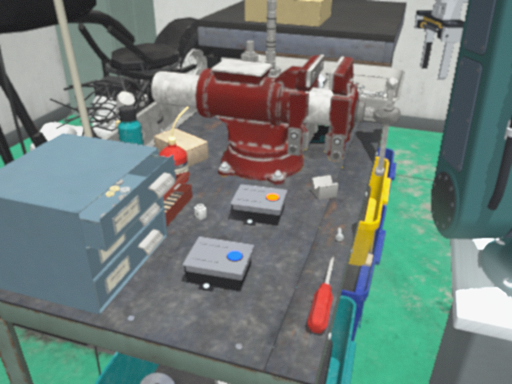

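The top view has the orange-spot box at about (284,170), its spot at (285,185), with the hinge edge upwards (+x). The blue spot is at (173,181). The vise at the right, (350–512, 10–320), is the obstacle between the arm and the box. The side view agrees. Next I measure the spot, the box yaw and the vise's extent.

```bash
python3 - <<'E'
from h import *
for n in("top","side"):
    c=manip.camera(n); print(n,spot(c,(12,150,120),(30,255,255)))
    P=pts(c)
    if n=="top":
        for a,b in((-700,-450),(-450,-300),(-300,-150),(-150,-80)):
            k=(c["range_z"]>0)&(P[...,1]>a)&(P[...,1]<b)&(P[...,2]>30)&(P[...,0]<700)
            Q=P[k]; print(a,b,Q.min(0).round(),np.percentile(Q[:,0],3).round(),Q.max(0).round())
        k=(abs(P[...,2]-42)<5)&(abs(P[...,0]-540)<80)&(abs(P[...,1]+28)<65)
        print(cv2.minAreaRect(P[k][:,:2].astype(np.float32)))
E
```

```text
top [([368, 279, 62, 15, 742], [398.5, 285.6], [312.5, -303.6, -152.0]), ([446, 279, 66, 20, 636], [473.0, 287.5], [312.7, -460.0, -128.6])]
-700 -450 [ 654. -464.   30.] 654.0 [ 660. -450.   62.]
-450 -300 [ 393. -450.   30.] 406.0 [ 700. -300.  269.]
-300 -150 [ 293. -300.   30.] 331.0 [ 700. -150.  269.]
-150 -80 [ 405. -150.   30.] 407.0 [ 440. -127.   37.]
((546.0592041015625, -30.1009521484375), (105.02938079833984, 84.1538314819336), 5.132594585418701)
side [([350, 157, 40, 108, 1629], [370.9, 214.7], [324.6, -352.4, -166.2]), ([267, 194, 12, 6, 54], [272.2, 196.7], [515.0, -29.0, 46.3])]
```

Emit:
{"op": "carry_out", "data": {
  "deltas": [
    [0,0,5,0,0,0],
    [0,0,5,0,0,0],
    [0,0,5,0,0,0],
    [2,4.7,0,0,0,0.11],
    [2,4.7,0,0,0,0.11],
    [2,4.7,0,0,0,0.11],
    [2,4.7,0,0,0,0.11],
    [2,4.7,0,0,0,0.11],
    [2,4.7,0,0,0,0.11],
    [2,4.7,0,0,0,0.11],
    [2,4.7,0,0,0,0.11],
    [2,4.7,0,0,0,0.11],
    [2,4.7,0,0,0,0.11],
    [0,0,0,0,0,0]
  ],
  "claw": 255
}}

```text
clock: 1.95
eef_pos: [434.4, -11.0, 352.3]
ee_rot: [-0.502, 0.503, -0.497, 0.498]
wrist_force: [-0.4, -0.2, -0.7]
gripper_width: 0.003
```

```bash
python3 - <<'E'
from h import *
from scipy.spatial.transform import Rotation as Ro
c=manip.camera("wrist"); cv2.imwrite("pics/w1.png",c["image"][...,::-1])
print(spot(c,(8,120,100),(30,255,255)))
P=pts(c); k=(abs(P[...,2]-42)<5)&(abs(P[...,0]-540)<80)&(abs(P[...,1]+28)<65)
if k.sum()>20: print(cv2.minAreaRect(P[k][:,:2].astype(np.float32)))
s=manip.sense(); print(s["clock"],s["eef_pos"],s["gripper_width"],s["wrist_force"],Ro.from_quat(s["ee_rot"]).as_matrix().round(3))
E
```

```text
[([437, 106, 37, 69, 269], [452.6, 140.0], [735.3, 32.2, 56.5]), ([459, 111, 10, 33, 136], [463.8, 126.7], [760.9, 47.1, 46.3]), ([455, 152, 7, 17, 67], [458.1, 160.0], [761.3, -8.0, 46.1]), ([301, 166, 16, 16, 198], [308.5, 173.6], [514.2, -31.8, 44.8]), ([203, 241, 10, 14, 98], [208.3, 248.4], [307.3, -239.4, -104.4]), ([251, 272, 5, 60, 242], [253.0, 302.0], [433.0, 16.4, 470.0]), ([261, 272, 5, 60, 228], [263.5, 301.8], [435.7, 16.3, 469.4]), ([22, 346, 340, 16, 3586], [218.1, 355.6], [429.9, 7.1, 477.0])]
((543.4093627929688, -28.941909790039062), (105.19876861572266, 84.69889068603516), 5.242393493652344)
2.0 [434.0351389  -12.4463119  352.51029733] 0.002764939410555331 [ 0.636562    0.22881221 -0.15593211] [[-0.003 -0.01   1.   ]
 [-1.     0.001 -0.003]
 [-0.001 -1.    -0.01 ]]
```

View pics/w1.png

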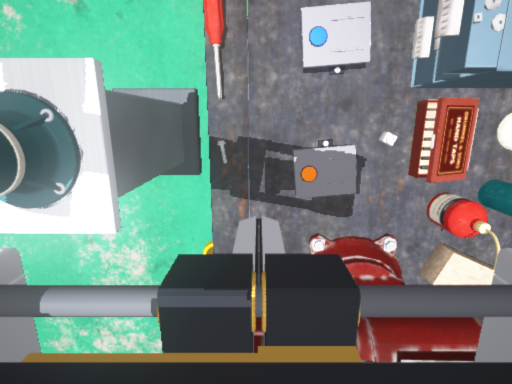

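The wrist view shows the orange spot at (308,173), nothing above it. Measured position is about (514.5, -31, 45), which agrees with the side camera to within 3 mm.

Emit:
{"op": "carry_out", "data": {
  "deltas": [
    [2.7,-0.6,-4,0,0,0],
    [2.7,-0.6,-4,0,0,0],
    [2.7,-0.6,-4,0,0,0],
    [0,0,-5,0,0,0],
    [0,0,-5,0,0,0],
    [0,0,-3,0,0,0],
    [0,0,-1,0,0,0],
    [0,0,0,0,0,0]
  ]
}}

```text
clock: 3.0
eef_pos: [513.7, -45.0, 87.7]
ee_rot: [0.496, -0.506, 0.507, -0.491]
wrist_force: [0.0, -0.4, 0.6]
gripper_width: 0.008
```

```bash
python3 - <<'E'
from h import *
c=manip.camera("wrist"); cv2.imwrite("pics/w2.png",c["image"][...,::-1])
print(spot(c,(5,120,80),(30,255,255)))
c=manip.camera("side"); cv2.imwrite("pics/s2.png",cv2.resize(c["image"][120:280,180:380,::-1],None,fx=3,fy=3))
s=manip.sense(); print(s["clock"],s["eef_pos"],s["wrist_force"])
E
```

```text
[([494, 24, 18, 9, 45], [503.0, 28.3], [704.0, 86.6, 16.9]), ([245, 176, 34, 33, 858], [261.6, 192.3], [515.0, -31.4, 45.0]), ([251, 272, 5, 60, 231], [253.0, 302.0], [512.4, -16.6, 205.2]), ([262, 272, 4, 60, 218], [263.6, 301.1], [515.0, -16.7, 204.7]), ([22, 346, 341, 17, 3812], [219.9, 355.9], [509.2, -25.8, 212.2])]
3.1 [514.79382813 -44.70243268  89.17429352] [-0.79461108  0.72196725  0.63020617]
```

View pics/w2.png

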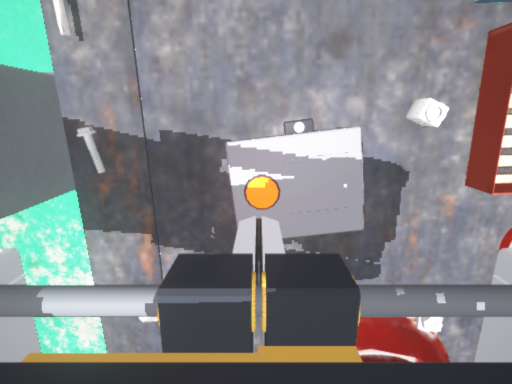

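View pics/s2.png

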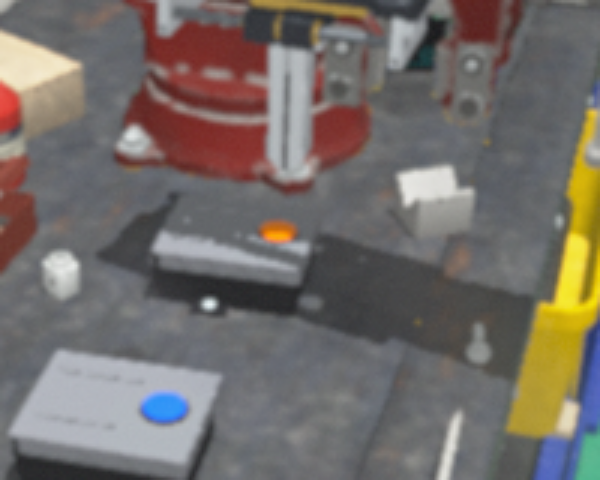

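The wrist view shows the spot at (262,192), which works out to (515.0, -31.4, 45.0). The shut fingers hang over y = -44.7, so I shift y by +13 mm and lower the hand a little.

Emit:
{"op": "carry_out", "data": {
  "deltas": [
    [0,0.7,-1,0,0,0],
    [0,0.6,-1,0,0,0],
    [0,0,0,0,0,0],
    [0,0,0,0,0,0]
  ]
}}

```text
clock: 3.6
eef_pos: [517.0, -30.7, 71.3]
ee_rot: [0.494, -0.503, 0.509, -0.493]
wrist_force: [0.3, -0.6, 0.1]
gripper_width: 0.004
```

Emit:
{"op": "carry_out", "data": {
  "deltas": [
    [-0.1,0,-0.8,0,0,0],
    [-0.1,0,-0.7,0,0,0],
    [0,0,-0.2,0,0,0],
    [0,0,0,0,0,0]
  ]
}}

```text
clock: 4.1
eef_pos: [514.7, -30.8, 53.0]
ee_rot: [0.494, -0.503, 0.509, -0.493]
wrist_force: [-0.9, -0.4, 0.3]
gripper_width: 0.003
```

Emit:
{"op": "carry_out", "data": {
  "deltas": [
    [0,0,-0.4,0,0,0],
    [0,0,-0.3,0,0,0],
    [0,0,-0.2,0,0,0],
    [0,0,-0.15,0,0,0]
  ]
}}

```text
clock: 4.6
eef_pos: [515.0, -31.0, 43.3]
ee_rot: [0.494, -0.503, 0.509, -0.493]
wrist_force: [-2.8, 0.7, 4.0]
gripper_width: 0.008
```

Emit:
{"op": "carry_out", "data": {
  "deltas": [
    [0,0,-0.15,0,0,0],
    [0,0,-0.15,0,0,0]
  ]
}}

```text
clock: 4.85
eef_pos: [515.0, -31.0, 41.1]
ee_rot: [0.494, -0.503, 0.51, -0.493]
wrist_force: [-2.9, -0.5, 5.1]
gripper_width: 0.005
```

Emit:
{"op": "carry_out", "data": {
  "deltas": [
    [0,0,-0.12,0,0,0],
    [0,0,-0.08,0,0,0]
  ]
}}

```text
clock: 5.1
eef_pos: [514.9, -31.0, 39.2]
ee_rot: [0.494, -0.503, 0.51, -0.493]
wrist_force: [-1.7, 0.5, 3.9]
gripper_width: 0.006
```

Emit:
{"op": "carry_out", "data": {
  "deltas": [
    [0,0,-0.05,0,0,0]
  ]
}}

```text
clock: 5.22
eef_pos: [514.9, -31.0, 38.6]
ee_rot: [0.494, -0.503, 0.51, -0.493]
wrist_force: [-2.7, -0.2, 4.5]
gripper_width: 0.006
```

Emit:
{"op": "carry_out", "data": {
  "deltas": [
    [0,0,3,0,0,0],
    [0,0,5,0,0,0],
    [0,0,5,0,0,0],
    [0,0,4,0,0,0],
    [0,0,0,0,0,0],
    [0,0,0,0,0,0],
    [0,0,0,0,0,0],
    [0,0,0,0,0,0],
    [0,0,0,0,0,0],
    [0,0,0,0,0,0],
    [0,0,0,0,0,0],
    [0,0,0,0,0,0]
  ]
}}

```text
clock: 6.72
eef_pos: [512.6, -30.4, 200.4]
ee_rot: [-0.496, 0.507, -0.506, 0.491]
wrist_force: [0.4, -0.2, -0.2]
gripper_width: 0.003
```

```bash
python3 - <<'E'
from h import *
c=manip.camera("wrist"); print(spot(c,(5,120,80),(30,255,255))[:3])
c=manip.camera("side"); print(spot(c,(5,120,80),(30,255,255)),spot(c,(95,130,80),(125,255,255))); cv2.imwrite("pics/s3.png",cv2.resize(c["image"][120:350,180:400,::-1],None,fx=2.5,fy=2.5))
s=manip.sense(); print(s["clock"],s["eef_pos"],s["wrist_force"])
E
```

```text
[([449, 73, 52, 105, 930], [473.4, 123.6], [742.3, 27.6, 53.9]), ([480, 81, 14, 50, 274], [486.8, 105.0], [760.7, 47.3, 46.4]), ([467, 92, 5, 11, 48], [469.0, 97.1], [732.8, 54.7, 57.9])]
[([263, 60, 42, 8, 162], [282.1, 63.3], [499.7, -10.6, 327.8]), ([349, 157, 42, 109, 1737], [370.9, 214.5], [324.5, -353.7, -165.2]), ([259, 172, 10, 9, 42], [263.5, 175.9], [534.5, -27.7, 92.5]), ([167, 195, 21, 27, 83], [176.7, 207.1], [703.6, 37.2, 19.6])] [([386, 148, 10, 32, 158], [390.7, 163.0], [296.4, -877.7, -239.5]), ([371, 206, 16, 64, 344], [379.3, 240.0], [289.6, -401.6, -262.4]), ([227, 251, 15, 10, 114], [234.3, 255.5], [519.6, 183.0, 46.1]), ([341, 267, 31, 74, 673], [358.5, 297.9], [314.4, -162.0, -331.5])]
6.825 [512.59000195 -30.42613757 200.54703866] [-0.18665179  0.15677645 -0.2304564 ]
```

View pics/s3.png

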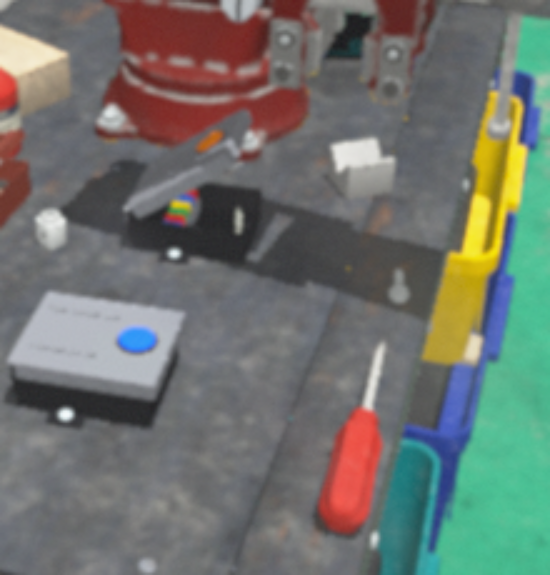

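The lid is open, with the spot at z ≈ 92 mm in the side view. The blue-spot box is shut and the loose things have not moved. I'll stay clear for two more seconds and measure once more.

Emit:
{"op": "carry_out", "data": {
  "deltas": [
    [0,0,2,0,0,0],
    [0,0,0,0,0,0],
    [0,0,0,0,0,0],
    [0,0,0,0,0,0],
    [0,0,0,0,0,0],
    [0,0,0,0,0,0],
    [0,0,0,0,0,0],
    [0,0,0,0,0,0],
    [0,0,0,0,0,0],
    [0,0,0,0,0,0],
    [0,0,0,0,0,0],
    [0,0,0,0,0,0],
    [0,0,0,0,0,0],
    [0,0,0,0,0,0],
    [0,0,0,0,0,0],
    [0,0,0,0,0,0],
    [0,0,0,0,0,0]
  ]
}}

```text
clock: 8.95
eef_pos: [511.6, -30.3, 218.3]
ee_rot: [-0.497, 0.508, -0.505, 0.49]
wrist_force: [0.6, -0.5, 0.0]
gripper_width: 0.008
```

```bash
python3 - <<'E'
from h import *
c=manip.camera("side"); o=[x for x in spot(c,(5,120,80),(30,255,255)) if abs(x[1][0]-263)<15]; print(o)
s=manip.sense(); print(s["clock"],s["eef_pos"],s["wrist_force"])
if any(x[2][2]>85 and x[2][2]<100 for x in o): print(manip.job_done())
E
```

```text
[([259, 172, 10, 9, 42], [263.5, 175.8], [534.3, -27.6, 92.3])]
9.0 [511.60881713 -30.23846026 218.28254979] [-0.15957358  0.17993918 -0.04972309]
the job is handed in; nothing more can be done
None
```

The orange-spot box is open and the job is handed in, at 9.0 s on the robot's clock. I pressed the spot once with the shut fingertips, about 6.4 mm down with an upward force of about 5 N at the wrist, then drew the hand straight up to about 218 mm.

- **Lid:** the side camera put the spot at z ≈ 92 mm both about 1.5 s and 3.8 s after release, in the same place, so it stands open and at rest with the hand clear. A wrist-camera search for the spot after the press listed only other orange things, so the open lid rests on the side view alone.
- **Blue-spot box:** its spot was still at z ≈ 46 mm in the side view, so it is shut.
- **Loose things:** all four looked undisturbed in the side picture. I judged this by eye and did not measure their positions.
- **Disagreements:** before the press, the top-camera colour search did not pick out the orange spot. The side and wrist cameras agreed on its position to about 3 mm, and I used the wrist reading.

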